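# Clip the stick blender's battery into its charging cradle

## Task

Put the stick blender's battery on charge: press its flat end against the spring in the charging cradle, roll the nose down past the retaining lip, and let the spring push it home, so that it lies flat in the trough with its stud against the contact under the lip. Work by feel, never forcing it against the lip or the spring's stop, and leave the mug, lemon and spice jar where they are.

Things in the scene. Friction and masses are not known exactly. Their poses are not given: they have to be found in the camera images.
- battery: Stiff grey cylinder 40 mm in diameter, 128 mm long, lying on the worktop, 0.24 to 0.42 kg, with an eight-sided rubber bumper at each end (44 mm across flats, 14 to 15 mm long). Origin on its axis at mid-length, 22 mm above what it lies on; x runs along it toward the brass stud. Grip it on the bare cylinder between the bumpers, x -49 to +46 mm.
- battery_nose (a point): Tip of the brass stud (16 mm diameter, standing 4 mm out) in the middle of the battery's nose end: on its axis, x = +64 mm from the battery's origin.
- battery_base (a point): Centre of the battery's flat base end (steel disc, no stud): x = -64 mm from the battery's origin.
- foot_plate: Dark plate 211 x 74 mm, 4 mm thick with upturned ends, screwed to the worktop, on which the cradle sits. Origin on its underside, x along it from the spring end to the lip end. The cradle can slide along it with 12 mm of play between the ends; about 3.5 N starts it, and it stands anywhere in that play at the start. Pushed toward -x it moves until it meets the end, then stands firm.
- cradle: Grey charging cradle, 186 x 68 mm, 62 mm high. Origin at worktop level below the seated battery's centre; x along the trough from spring to lip, z up. Flat trough floor 12 mm up. Side walls 50 mm apart inside, 16 mm above the floor with tops bevelled out to 24 mm, only at x -80 to -36 and +34 to +57 mm; between them the sides are open for fingers. It is held down and slides only along x.
- seat (a point): Where the battery's origin is when seated: cradle x = 0, y = 0, 34 mm above the worktop; axes as the cradle's. Seated, the battery lies flat on the trough floor, stud against the contact wall, the first 6 mm of its nose bumper under the lip, and the spring squeezed 8 mm behind its base. Microwave and wall cabinets hang 0.48 m up beyond world x = 0.57 m: carry near the robot.
- lip_edge (a point): Middle of the lip's lower edge: cradle x = +54 mm, 58 mm above the worktop. The lip is the 4 mm thick roof (66 wide, top 62 mm up) of a hood with cheeks 50 mm apart; the contact wall below has its face at x = +64 mm. Lip to free button is only 110 mm, so the battery goes in base first and low, nose raised about 25 degrees.
- button_face (a point): Tip of the spring's domed steel button (19 mm diameter; a base tilted by 20 degrees bears on it about 7 mm above its middle), 34 mm up, at cradle x = -56 mm when free, moving with it. It slides up to 21 mm to -x, pushing back 0.8 N per mm (6.4 N seated, 16.8 N at its hard stop); the nose clears the lip with it about 18 to 21 mm in. Cheeks beside it, 30 mm apart, end at x = -80 mm, 48 mm up.
- mug: Bystander: two-tone mug 78 mm wide, 97 mm high, standing at the back on the left. Origin at its underside.
- lemon: Bystander: lemon, 71 mm long, lying left of the cradle. Origin at its underside.
- spice_jar: Bystander: spice jar with dark cap, 41 mm wide, 105 mm high, behind the battery, on the right. Origin at its underside.

How it is judged:
At the end, for the whole second after the job is handed in: The battery lies still and flat in the cradle, along the trough (within 0.06 rad), stud tip within 3 mm of the contact wall under the lip, within 6 mm of the trough's middle line and within 5 mm of its seated height (x of battery_nose in the frame of cradle between 0.061 and 0.067 m and y of battery_nose in the frame of cradle between -0.006 and 0.006 m and z of battery_nose in the frame of cradle between 0.029 and 0.039 m and angle between the x axis of battery and the x axis of cradle, either way round below 0.06 rad and linear speed of battery below 0.02 m/s and angular speed of battery below 0.2 rad/s); the robot touches nothing.
It fails at once if the mug is pushed more than 30 mm from its place (distance of mug from where it was at the start of the episode above 0.03 m).
It fails at once if the lemon is pushed more than 30 mm from its place (distance of lemon from where it was at the start of the episode above 0.03 m).
It fails at once if the spice jar is pushed more than 30 mm from its place (distance of spice_jar from where it was at the start of the episode above 0.03 m).
It fails at once if the robot forces the battery against the cradle (lip, spring stop or walls) with more than 50 N (contact force between battery and cradle above 50 N and contact force between the fingers and battery above 15 N).
It also fails if it takes over 48 s, if anything falls off the work surface, if the arm or the gripper's body presses on something with over 40 N, if the wrist force passes 120 N, or if a joint passes its speed limit or range.

## Robot

A 7-joint arm with a two-finger parallel gripper is mounted at the origin on a cart in front of the work surface, level with it; the furniture and walls round the work are solid. World frame = base frame: x ahead of the robot, y to its left, z up, the work surface at z = 0. Lengths are in m, angles in rad, forces in N, time in s.
With the tool pointing down it reaches from about 0.425 to 0.95 m from the base axis. Payload 4.7 kg.
Tool frame: the origin (TCP) lies on the centre line of the jaws, within the pads' length; the fingertips stand robot.nose_length ahead of it and the grasp point (between the pads) lies 8 mm behind it (robot.nose_length is the distance from the TCP to the fingertips, in m); z points along the fingers, y is the line along which they close (so a half turn about z gives the same grasp; the last joint's range is limited). The gripper opens to 85 mm and grips with 20 to 120 N. Pads are 22 mm wide; open, the fingers measure 114 mm over their backs; the gripper's body (76 mm by 85 mm) begins 54 mm behind the grasp point. The pads swing forward as they close: fully open they stand 13 mm farther back than shut.
Start: joints at [1.247, 0.469, -0.049, 1.532, 0.024, 1.141, -0.082], TCP at [0.196, -0.646, 0.242] pointing down, gripper open.
Joint ranges: [-2.59, 2.59], [-0.33, 1.99], [-1.39, 1.29], [0.1, 2.45], [-1.04, 4.18], [0.21, 1.99], [-2.66, 2.66]. Speed limits (rad/s): [2.57, 2.57, 3.14, 3.14, 3.14, 3.14, 3.14].

## Interface

Orientations are given as [roll, pitch, yaw] about the fixed x, y, z axes, in that order (R = Rz(yaw) Ry(pitch) Rx(roll)).
In Python, from plant import robot gives the robot as it stands. Calls block until the motion is done:
- robot.goto(position, orientation): joint-space move of the TCP to a pose.
- robot.move_straight(position, vel=0.15, attitude=None, contact_N=None): straight line of the TCP; attitude=None keeps the orientation; vel is the mean speed in m/s. With contact_N (N) it stops when the force on the tool has changed by that much, and returns True; else False.
- robot.move_joints(angles): joint-space move.
- robot.grip(opening, strength=None): opening from 0.0 (shut) to 1.0 (fully open); strength is the grip in N (None keeps the last); returns when the fingers have stopped.
- robot.sleep(seconds).
- robot.inverse_kinematics(position, orientation): joint angles nearest the present ones, or None.
- robot.sense(): the state.
- robot.grab_frame(name): name is "side" or "top"; returns a dict with "image" (400x640x3 uint8, red, green, blue), "range_z" (400x640 float32, m along the optical axis (not along the pixel's ray), 0 where there is no reading), "fx", "fy", "cx", "cy" (pixels), "R" (3x3) and "t" (3): a world point X has camera coordinates R X + t. Camera axes: x right, y down, z forward; pixel columns grow to the right and rows downward; lengths in m; the calibration is good to about 2 mm. A picture is of the moment at which its call begins.
A pose or a line that the arm cannot do raises robot.IKError and nothing moves.
- robot.close_job(): hands the job in; it is judged then, once.
The state is a dict: "t": time; "joint_pos": joint angles; "joint_velocities": joint speeds; "effort": joint torques, N m; "tcp_pos": TCP position; "tcp_rot": TCP orientation; "wrist_force": force on the tool from outside, world axes, zero at the start; "torque": the same for the moment, N m; "opening": opening from 0.0 (shut) to 1.0 (fully open); "gripper_force": force on a finger pad.
Only numpy, scipy, OpenCV 4.12 (cv2) and the standard library are available. Lean on these libraries where they do the work, as an engineer would, in place of code of your own. Each camera call takes 0.05 s, during which the arm holds its last target. There are 200 camera calls.

## Working session

There is one attempt and no reset: what is moved stays moved. The work goes in short steps, each a Python script; the robot and the scene stay as the last script left them, time stands still between calls to the robot, and variables do not carry over. Pictures are saved under pics/ and viewed, at most 10 in all, crops included, and the job is handed in when it is done.

```bash
ls; mkdir -p pics; python3 - <<'E'
from plant import robot
import numpy as np,cv2
for n in("top","side"):
    f=robot.grab_frame(n); np.savez(f"{n}0.npz",**f)
    cv2.imwrite(f"pics/{n}0.png",f["image"][:,:,::-1])
    print(n,f["fx"],f["cx"],f["cy"],f["R"].round(3).tolist(),f["t"])
print(robot.nose_length, robot.sense())
E
```

```text
pics
top 441.672094164518 320.89191050346756 202.52341616325347 [[-0.001, -1.0, 0.027], [-0.981, -0.005, -0.196], [0.196, -0.027, -0.98]] [-0.03681933  0.50955787  1.0180422 ]
side 456.5612787980716 317.30715897717306 205.35553058983956 [[-0.993, -0.116, -0.0], [-0.071, 0.613, -0.787], [0.091, -0.781, -0.617]] [0.50083533 0.10692072 1.06531046]
0.011 {'t': 0.1, 'joint_pos': array([ 1.24709745,  0.46936348, -0.04863294,  1.53357931,  0.02410144,
        1.1409949 , -0.08233599]), 'joint_velocities': array([-6.02017267e-04, -2.87580526e-03, -1.09410577e-03, -3.38084903e-03,
       -9.10239405e-05, -1.39567823e-03, -3.04470184e-04]), 'effort': array([ 8.67635954e-04, -5.11512494e+01, -4.70017421e-02, -2.38392073e+01,
        1.06975244e-02,  4.32453511e-03, -2.70922834e-05]), 'tcp_pos': array([ 0.19600727, -0.6453845 ,  0.24136259]), 'tcp_rot': array([-3.13983385e+00,  4.54456044e-05,  2.94826544e-01]), 'wrist_force': array([-0.15650842,  0.56037878,  0.32360808]), 'torque': array([ 0.00540469, -0.0268517 , -0.01358062]), 'gripper_force': 0.0, 'opening': 0.9973795885711746}
```

View pics/top0.png

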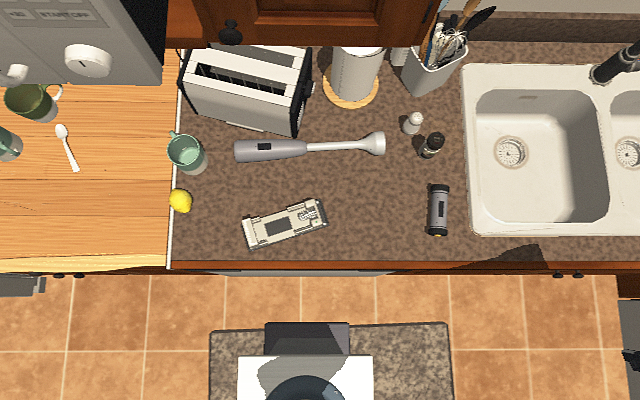

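View pics/side0.png

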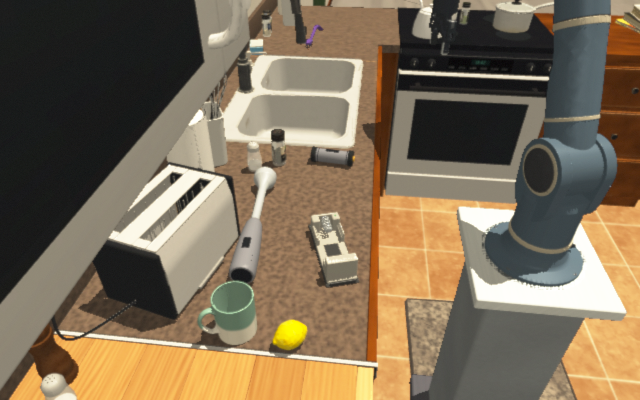

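The top view shows the battery at about (438,210) and the cradle at about (285,224). In the side view they are at (332,157) and (333,247). I need magnified crops to tell the ends apart.

```bash
cat > h.py <<'E'
import numpy as np,cv2
def cloud(f):
    z=f["range_z"];v,u=np.mgrid[0:400,0:640]
    c=np.stack([(u-f["cx"])/f["fx"]*z,(v-f["cy"])/f["fy"]*z,z],-1)
    P=(c-f["t"])@f["R"]; P[z==0]=np.nan   # R^T(c-t)
    return P
def ray(f,u,v,h):
    d=np.array([(u-f["cx"])/f["fx"],(v-f["cy"])/f["fy"],1.])@f["R"];o=-f["R"].T@f["t"]
    return o+d*(h-o[2])/d[2]
def rect(P,m):
    q=P[m][:,:2];(c,s,a)=cv2.minAreaRect((q*1000).astype(np.float32));return np.round(c,1),np.round(s,1),a
E
python3 - <<'E'
from h import *
T=dict(np.load("top0.npz"));S=dict(np.load("side0.npz"))
def crop(f,x0,y0,x1,y1,k): return cv2.resize(f["image"][y0:y1,x0:x1,::-1],None,fx=k,fy=k,interpolation=cv2.INTER_CUBIC)
a=crop(T,235,190,335,255,5);b=crop(T,415,175,465,240,5)
c=crop(S,300,205,365,285,4);d=crop(S,300,140,365,175,4)
I=np.zeros((650,800,3),np.uint8)[:600]
I[:325,:500]=a;I[:325,500:750]=b;I[330:330+270,:260]=c[:270];I[330:470,270:530]=d
cv2.imwrite("pics/crops.png",I)
for n,f in(("top",T),("side",S)):
    P=cloud(f)
    for nm,(x0,y0,x1,y1) in {"top":{"crad":(235,190,335,255),"bat":(418,175,462,243)},"side":{"crad":(300,205,365,290),"bat":(303,140,362,172)}}[n].items():
        m=np.zeros((400,640),bool);m[y0:y1,x0:x1]=1
        for lo,hi in((.008,.08),(.03,.08),(.05,.08)):
            k=m&(P[...,2]>lo)&(P[...,2]<hi)
            if k.sum()>5:print(n,nm,lo,k.sum(),rect(P,k),np.nanmax(P[...,2][k]).round(3))
E
```

```text
top crad 0.008 2226 (array([462.2,  54. ]), array([ 70.8, 211. ]), 18.628190994262695) 0.067
top crad 0.03 722 (array([462.1,  58.4]), array([ 68.9, 181.9]), 18.383384704589844) 0.067
top crad 0.05 291 (array([461.3,  58.8]), array([ 67.4, 180.6]), 18.36850929260254) 0.067
top bat 0.008 875 (array([ 496.2, -328.6]), array([ 44.7, 128.4]), 84.33378601074219) 0.048
top bat 0.03 753 (array([ 497.1, -329.6]), array([ 44.6, 126.4]), 83.3907699584961) 0.048
side crad 0.008 2134 (array([461.4,  64.4]), array([ 69.1, 193.7]), 18.208799362182617) 0.064
side crad 0.03 959 (array([462.5,  60. ]), array([ 68.8, 184.5]), 18.46891975402832) 0.064
side crad 0.05 336 (array([437.8, 135.7]), array([67.5, 24.4]), 18.090681076049805) 0.064
side bat 0.008 575 (array([ 527.9, -343.1]), array([ 91.7, 193.7]), 51.32110595703125) 0.046
side bat 0.03 317 (array([ 496.8, -320.9]), array([ 34. , 127.7]), 82.93476867675781) 0.046
```

View pics/crops.png

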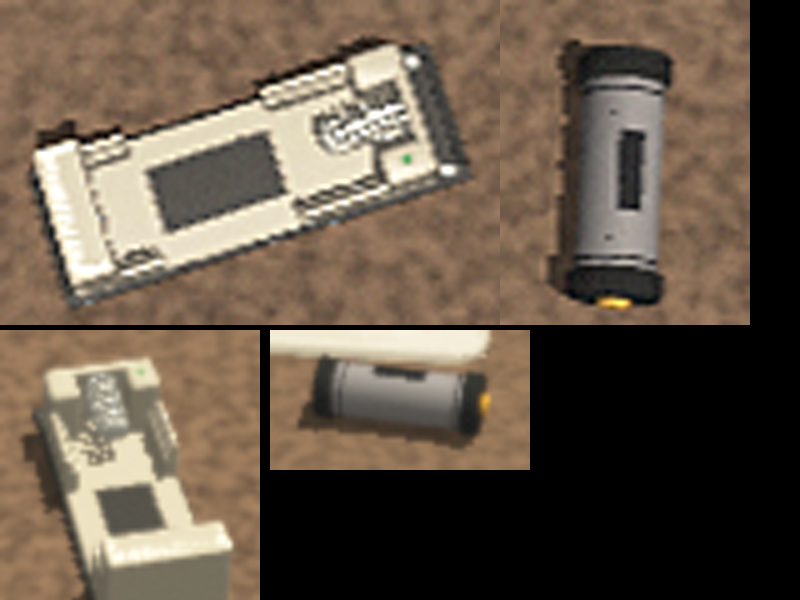

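The crops show the cradle's lip end at the left (+y), with its spring end at the right and a dark strip of plate beyond it. The battery's brass stud points toward the robot: crop (615,303), full top image about (438,235). Next I'll refine the cradle axis and check IK for the whole sequence.

```bash
cat >> h.py <<'E'
from scipy.spatial.transform import Rotation as Rn
YAW=np.deg2rad(108.4); O=np.array([.458,.073,0]); D=.005  # cradle origin; TCP below axis
def batt(xo,zo,th,flip=-1,y=0,O=None,yaw=None):
    """TCP pose for battery origin at cradle (xo,y,zo) mm, nose up th deg"""
    O=globals()['O'] if O is None else O; yaw=YAW if yaw is None else yaw
    C=Rn.from_euler('z',yaw).as_matrix(); t=np.deg2rad(th)
    ax=C@[np.cos(t),0,np.sin(t)]; tz=C@[np.sin(t),0,-np.cos(t)]; tx=flip*ax
    R=np.stack([tx,np.cross(tz,tx),tz],1)
    return O+C@np.array([xo,y,zo])/1000+D*tz, Rn.from_matrix(R).as_euler('xyz')
def zlow(th,gap=1.): t=np.deg2rad(th);return 12+gap+64*np.sin(t)+22*np.cos(t)
def xbut(th,d,gap=1.):
    t=np.deg2rad(th);return -56-d-20.5+((34-zlow(th,gap))*np.sin(t)+84.5)/np.cos(t)
E
python3 - <<'E'
from h import *; from plant import robot
u=np.array([np.cos(YAW),np.sin(YAW)]);w=np.array([-u[1],u[0]])
for n,b in(("top",(235,190,335,255)),("side",(300,205,365,290))):
    f=dict(np.load(n+"0.npz"));P=cloud(f);m=np.zeros((400,640),bool);m[b[1]:b[3],b[0]:b[2]]=1
    for lo,hi in((.002,.008),(.056,.066),(.044,.052),(.01,.07)):
        q=P[m&(P[...,2]>lo)&(P[...,2]<hi)]; s=(q[:,:2]-O[:2])@u*1000;y=(q[:,:2]-O[:2])@w*1000
        L=s>20
        print(n,lo,"s",s.min().round(1),s.max().round(1),"y",np.percentile(y,[1,99]).round(1), "lip s",np.percentile(s[L],[0,2,98,100]).round(1) if L.any() else 0,"n",len(s))
    k=m&(P[...,2]>.02)
for fl in(1,-1):
    P0=np.array([.4967,-.329,0]);ya=np.deg2rad(173.7)
    for a in [(0,120,0,fl,0,P0,ya),(0,22,0,fl,0,P0,ya),(0,150,25,fl),(0,zlow(25),25,fl),(-13,zlow(15),15,fl),(0,34,0,fl)]:
        j=robot.inverse_kinematics(*batt(*a)); print(fl,None if j is None else np.round(j,2))
for th in(25,20,15,10,5,0): print(th,zlow(th).round(1),xbut(th,0).round(1),xbut(th,19).round(1))
E
```

```text
top 0.002 s -164.9 112.2 y [-112.3   97.9] lip s [ 20.4  21.3 107.6 112.2] n 853
top 0.056 s 53.8 75.8 y [-31.7  34.2] lip s [53.8 54.1 75.1 75.8] n 265
top 0.044 s -106.0 73.7 y [-31.   34.8] lip s [57.  57.2 73.6 73.7] n 198
top 0.01 s -124.4 85.9 y [-31.9  34.9] lip s [20.  21.5 82.9 85.9] n 2000
side 0.002 s -199.0 100.3 y [-50.8  71.2] lip s [ 20.9  26.7  87.9 100.3] n 201
side 0.056 s 53.7 77.3 y [-33.5  31.9] lip s [53.7 54.8 76.9 77.3] n 270
side 0.044 s -106.0 78.5 y [-34.   32.4] lip s [57.7 67.1 77.9 78.5] n 210
side 0.01 s -106.0 85.5 y [-34.1  32.8] lip s [29.4 49.5 78.6 85.5] n 1844
1 [ 1.01  0.57 -0.68  1.82  0.45  0.91  1.59]
1 [ 0.94  0.7  -0.59  1.87  0.56  0.74  1.5 ]
1 [ 0.66  0.47 -0.83  2.03 -0.12  0.87  0.28]
1 [ 0.58  0.61 -0.74  2.09 -0.04  0.68  0.27]
1 [ 0.51  0.58 -0.73  2.11  0.2   0.63  0.02]
1 [ 0.31  0.55 -0.69  2.17  0.61  0.62 -0.51]
-1 [ 0.59  0.48 -0.1   1.84  0.07  0.82 -1.23]
-1 [ 0.57  0.62 -0.08  1.89  0.08  0.63 -1.23]
-1 [ 0.22  0.35 -0.26  2.06 -0.42  0.91 -2.57]
-1 [ 0.2   0.51 -0.25  2.11 -0.46  0.72 -2.47]
-1 [-0.75  0.65  0.91  2.18 -0.98  0.94 -1.97]
-1 [-0.94  0.64  0.91  2.24 -0.86  0.67 -2.22]
25 60.0 4.6 -14.4
20 55.6 5.6 -13.4
15 50.8 6.5 -12.5
10 45.8 7.2 -11.8
5 40.5 7.8 -11.2
0 35.0 8.0 -11.0
```

```bash
cat > pick.py <<'E'
from h import *; from plant import robot
P0=np.array([.4967,-.329,0]);ya=np.deg2rad(173.7)
B=lambda z:batt(0,z,0,1,0,P0,ya)
robot.grip(1.0)
robot.goto(*B(110)); robot.move_straight(B(22)[0],vel=.12,contact_N=8)
print(robot.sense()["tcp_pos"],B(22)[0])
robot.grip(0.3,90); s=robot.sense(); print(s["opening"],s["gripper_force"],s["tcp_pos"],s["t"])
robot.move_straight(B(140)[0],vel=.15)
p,r=batt(10,150,25,1)
robot.goto(p,r); robot.sleep(.3); s=robot.sense(); print(s["t"],s["opening"],s["gripper_force"],s["wrist_force"],s["tcp_pos"]-p)
I=[]
for n in("top","side"):
    f=robot.grab_frame(n); np.savez(f"{n}1.npz",**f)
    x0,y0=(220,140) if n=="top" else (280,120)
    I.append(cv2.resize(f["image"][y0:y0+150,x0:x0+130,::-1],None,fx=3,fy=3,interpolation=cv2.INTER_CUBIC))
cv2.imwrite("pics/held.png",np.hstack(I))
E
python3 pick.py
```

```text
[ 0.4973633  -0.32918267  0.01760942] [ 0.4967 -0.329   0.017 ]
0.44036698808617647 89.91454482078552 [ 0.49718582 -0.32936446  0.01803148] 3.375
6.1333 0.43822079350256715 90.37759065628052 [-0.49481422 -0.86573127 -2.71960618] [ 2.14177578e-04 -4.27467598e-04 -3.61656838e-05]
```

View pics/held.png

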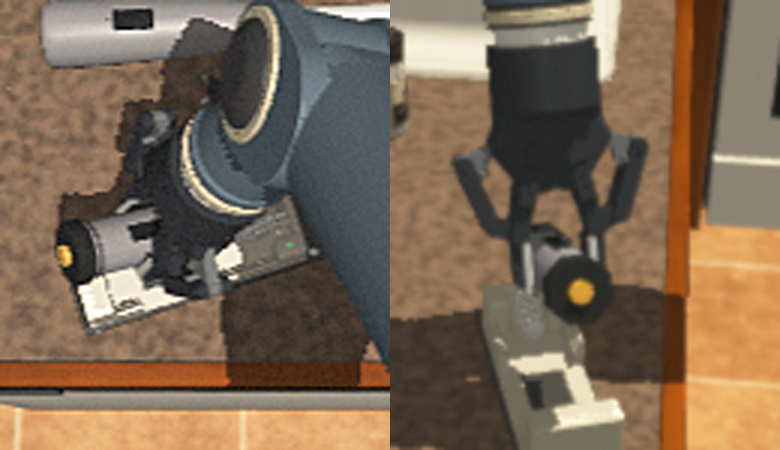

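The battery is held nose up with the stud visible: top about (241.7,225.7), side about (343.3,216.7). I'll triangulate it to get the in-hand pose.

```bash
cat >> h.py <<'E'
def stud(T,S,bt,bs):
    A=[];b=[]
    for f,bx in((T,bt),(S,bs)):
        x0,y0,x1,y1=bx;h=cv2.cvtColor(f["image"],cv2.COLOR_RGB2HSV)[y0:y1,x0:x1]
        m=cv2.inRange(h,(12,140,120),(32,255,255));M=cv2.moments(m,True)
        u,v=x0+M["m10"]/M["m00"],y0+M["m01"]/M["m00"];print("px",u,v,M["m00"])
        d=np.array([(u-f["cx"])/f["fx"],(v-f["cy"])/f["fy"],1.])@f["R"];d/=np.linalg.norm(d);o=-f["R"].T@f["t"]
        Q=np.eye(3)-np.outer(d,d);A.append(Q);b.append(Q@o)
    x=np.linalg.lstsq(np.vstack(A),np.hstack(b),rcond=None)[0]
    C=Rn.from_euler('z',YAW).as_matrix();return (C.T@(x-O)*1000).round(1)
E
python3 - <<'E'
from h import *
T=dict(np.load("top1.npz"));S=dict(np.load("side1.npz"))
print(stud(T,S,(230,210,255,240),(330,205,356,230)))
c,s=np.cos(np.radians(25)),np.sin(np.radians(25));print("expect",10+62.5*c,0,150+62.5*s)
P=cloud(T);u=np.deg2rad(25)
C=Rn.from_euler('z',YAW).as_matrix();q=(P-O)@C*1000
# battery-frame coords expected
r=q-np.array([10,0,150]);X=r[...,0]*c+r[...,2]*s;Z=-r[...,0]*s+r[...,2]*c;Y=r[...,1]
m=(X>42)&(X<70)&(abs(Y)<35)&(abs(Z)<40);print(m.sum(),"X",np.percentile(X[m],[1,98]),"Y",np.percentile(Y[m],[1,50,99]),"Ztop",np.percentile(Z[m&(X<59)],[90,98]))
m=(X>18)&(X<44)&(abs(Y)<25)&(abs(Z)<30);print(m.sum(),"cyl Z",np.percentile(Z[m],[90,98]),np.percentile(Y[m],[2,98]))
E
```

```text
px 241.03571428571428 224.75 28.0
px 343.35849056603774 216.67924528301887 53.0
[ 66.2   0.3 174. ]
expect 66.64423668979063 0 176.4136413587937
282 X [42.4853367  64.69844003] Y [-20.17748697   3.00409258  22.597401  ] Ztop [21.17711712 23.00919736]
212 cyl Z [19.26472864 21.00377449] [-16.76461043  19.90175043]
```

```bash
cat > push.py <<'E'
from h import *; from plant import robot
C=Rn.from_euler('z',YAW).as_matrix()
TH,G=24,3
p,r=batt(9,150,TH,1); robot.move_straight(p,vel=.1,attitude=r)
z=zlow(TH,G); p,r=batt(9,z+15,TH,1); robot.move_straight(p,vel=.12,attitude=r)
robot.sleep(.3); F0=robot.sense()["wrist_force"]
hit=robot.move_straight(batt(9,z,TH,1)[0],vel=.04,contact_N=5)
f=C.T@(robot.sense()["wrist_force"]-F0);print("down hit",hit,f.round(2))
np.save("F0.npy",F0)
if not hit:
  x=9.
  while x>-29:
    x-=2.5 if x<-8 else 3
    robot.move_straight(batt(x,z,TH,1)[0],vel=.04,contact_N=8); robot.sleep(.1)
    s=robot.sense();f=C.T@(s["wrist_force"]-F0);e=C.T@(s["tcp_pos"]-batt(0,z,TH,1)[0])*1000
    print(round(x,1),e.round(1),f.round(2),round(s["t"],1))
    if f[0]>12 or abs(f[1])>8 or abs(f[2])>12: break
E
python3 push.py
```

```text
down hit True [-1.4   0.08  9.29]
```

```bash
python3 - <<'E'
from h import *; from plant import robot
C=Rn.from_euler('z',YAW).as_matrix();F0=np.load("F0.npy")
s=robot.sense();f=C.T@(s["wrist_force"]-F0);e=C.T@(s["tcp_pos"]-batt(9,zlow(24,3),24,1)[0])*1000
print(e,f,C.T@s["torque"],s["t"],F0)
I=[]
for n in("top","side"):
    fr=robot.grab_frame(n); np.savez(f"{n}2.npz",**fr)
    x0,y0=(220,150) if n=="top" else (280,150)
    I.append(cv2.resize(fr["image"][y0:y0+140,x0:x0+130,::-1],None,fx=3,fy=3,interpolation=cv2.INTER_CUBIC))
cv2.imwrite("pics/hit.png",np.hstack(I))
print(stud(*[dict(np.load(n+"2.npz")) for n in("top","side")],(215,200,260,260),(320,220,365,290)), "exp",9+62.5*np.cos(.419),zlow(24,3)+e[2]+62.5*np.sin(.419))
E
```

```text
[-0.02365285 -0.33952322  1.89886411] [-1.40347687  0.07997138  9.28570672] [ 0.09021855 -0.22256983  0.0923011 ] 7.9167 [-0.16630986  0.22731257 -2.69124206]
px 247.08695652173913 230.1304347826087 23.0
px 341.54716981132077 248.56603773584905 53.0
[65.2  0.  87.5] exp 66.09351525956097 88.4559568605523
```

View pics/hit.png

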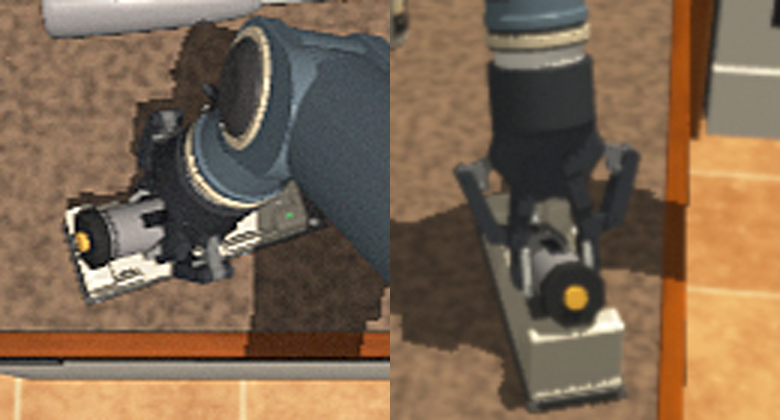

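Contact came 1.9 mm before the planned height, with 9 N upward. In the side crop, the nose bumper at (575,310) sits right over the lip top at (575,325). I'll back off and probe with the nose higher to see which end touches.

```bash
cat > probe.py <<'E'
from h import *; from plant import robot
C=Rn.from_euler('z',YAW).as_matrix()
TH=28
p,r=batt(9,zlow(24,5)+8,24,1); robot.move_straight(p,vel=.05)
p,r=batt(9,zlow(TH,10),TH,1); robot.move_straight(p,vel=.05,attitude=r); robot.sleep(.3)
s=robot.sense();F0=s["wrist_force"];M0=s["torque"];np.save("F0.npy",F0)
hit=robot.move_straight(batt(9,zlow(TH,1),TH,1)[0],vel=.02,contact_N=3.5)
robot.sleep(.1);s=robot.sense();f=C.T@(s["wrist_force"]-F0);e=C.T@(s["tcp_pos"]-batt(9,zlow(TH,0),TH,1)[0])*1000
print("hit",hit,f.round(2),"gap/e",e.round(2),"M",(C.T@(s["torque"]-M0)).round(3),s["t"])
E
python3 probe.py
```

```text
hit False [-1.06 -1.29  0.09] gap/e [-0.04 -0.04  1.  ] M [-0.067  0.003  0.005] 9.5833
```

```bash
cat > push2.py <<'E'
from h import *; from plant import robot
C=Rn.from_euler('z',YAW).as_matrix();F0=np.load("F0.npy")
TH,G=28,1.5; z=zlow(TH,G); x=9.
fs=[robot.grab_frame(n) for n in("top","side")]
print(stud(*fs,(215,200,260,260),(320,220,365,290)),"exp",9+62.5*np.cos(np.radians(28)),zlow(28,1)+62.5*np.sin(np.radians(28)))
robot.move_straight(batt(9,z,TH,1)[0],vel=.02);robot.sleep(.2);F0=robot.sense()["wrist_force"];np.save("F0.npy",F0)
while x>-29:
    x-=2.5 if x<-8 else 3
    robot.move_straight(batt(x,z,TH,1)[0],vel=.04,contact_N=8); robot.sleep(.1)
    s=robot.sense();f=C.T@(s["wrist_force"]-F0);e=C.T@(s["tcp_pos"]-batt(0,z,TH,1)[0])*1000
    print(round(x,1),e.round(1),f.round(2),round(s["t"],1))
    if f[0]>11.5 or abs(f[1])>8 or abs(f[2])>12: break
E
python3 push2.py
```

```text
px 247.44 229.88 25.0
px 341.61538461538464 247.59615384615384 52.0
[64.2  0.2 89.3] exp 64.18422455368294 91.81299973531158
6.0 [ 5.9  0.  -0. ] [-0.09 -0.08 -1.43] 10.5
3.0 [ 3. -0. -0.] [-1.71 -1.3  -0.43] 10.8
0.0 [0.3 0.1 0. ] [ 0.04 -0.14  0.32] 11.2
-3.0 [-2.5  0.2  0.1] [ 2.66  0.38 -0.84] 11.5
-6.0 [-6.   0.1 -0. ] [ 2.5  -0.62 -0.33] 11.9
-9.0 [-9.1  0.1 -0.1] [2.47 1.2  0.64] 12.2
-11.5 [-11.6   0.1  -0. ] [ 2.14  0.33 -0.34] 12.6
-14.0 [-14.1   0.1  -0. ] [3.2  0.28 0.55] 12.9
-16.5 [-16.2   0.1   0. ] [ 4.32 -0.27 -0.04] 13.3
-19.0 [-18.1   0.1   0.2] [4.35 1.24 0.39] 13.6
-21.5 [-20.    0.2   0.3] [ 6.98  0.38 -0.3 ] 14.0
-24.0 [-21.8   0.3   0.4] [ 8.6  -0.82  1.03] 14.3
-26.5 [-23.6   0.3   0.6] [ 9.57 -0.87 -0.11] 14.7
-29.0 [-25.5   0.4   0.7] [10.86 -0.77  1.13] 15.0
```

```bash
cat > look.py <<'E'
import sys
from h import *; from plant import robot
C=Rn.from_euler('z',YAW).as_matrix();n0=sys.argv[1]
I=[]
for n in("top","side"):
    f=robot.grab_frame(n);np.savez(f"{n}_{n0}.npz",**f)
    x0,y0=(220,170) if n=="top" else (290,190)
    I.append(cv2.resize(f["image"][y0:y0+110,x0:x0+100,::-1],None,fx=4,fy=4,interpolation=cv2.INTER_CUBIC))
    q=(cloud(f)-O)@C*1000
    m=(q[...,2]>50)&(q[...,2]<72)&(q[...,0]>25)&(q[...,0]<85)&(abs(q[...,1])>24)&(abs(q[...,1])<34)
    m2=(q[...,2]>15)&(q[...,2]<60)&(q[...,0]>55)&(q[...,0]<95)&(abs(q[...,1])<33)
    print(n,"lip",np.percentile(q[m][:,0],[0,3,97,100]).round(1) if m.any() else 0,"back",np.percentile(q[m2][:,0],[20,50,80,98]).round(1) if m2.any() else 0)
cv2.imwrite(f"pics/{n0}.png",np.hstack(I))
s=robot.sense();print(C.T@(s["wrist_force"]-np.load("F0.npy")),s["gripper_force"],s["t"])
T,S=[dict(np.load(f"{n}_{n0}.npz")) for n in("top","side")]
print("stud",stud(T,S,(215,200,275,260),(310,220,365,290)))
E
python3 look.py deep
```

```text
top lip [42.  42.4 63.2 64.1] back [56.4 59.1 61.3 64. ]
side lip [42.6 44.2 65.1 65.5] back [62.5 63.8 64.9 66.3]
[10.68490851 -0.92786712  0.87200782] 90.922372341156 15.1333
px 262.0 225.34615384615384 26.0
px 337.74 235.84 50.0
stud [29.3  0.7 91.1]
```

View pics/deep.png

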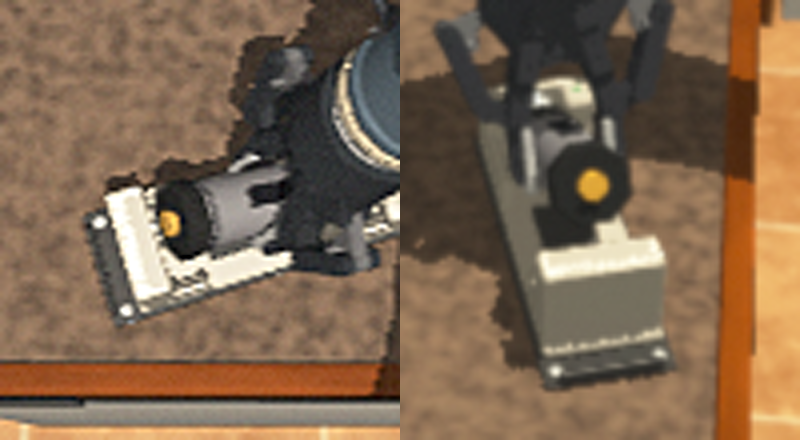

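The cradle has slid 11.8 mm to its stop, with the lip edge at s=42.3. The stud in the top crop (170,222) is clear of the lip, which runs about (110–165,185–300). Battery xo is −13.7 in the cradle frame, which is behind the lip, so I can roll the nose down in steps.

```bash
cat > roll.py <<'E'
from h import *; from plant import robot
C=Rn.from_euler('z',YAW).as_matrix();F0=np.load("F0.npy");SH=-11.8
def rd(): 
    s=robot.sense();return s,C.T@(s["wrist_force"]-F0)
def step(x,t,g,vel=.03):
    """battery at cradle x (mm), true pitch t, base gap g; compliance compensated"""
    s,f=rd();z=zlow(t,g)
    p,r=batt(x+SH-.32*f[0],z-.06*f[0],t+2,1)
    hit=robot.move_straight(p,vel=vel,attitude=r,contact_N=7);robot.sleep(.1)
    s,f=rd();e=C.T@(s["tcp_pos"]-batt(SH,z,t+2,1)[0])*1000
    print(t,g,"x",e[0].round(1),"dz",e[2].round(1),"F",f.round(1),"t",round(s["t"],1),hit)
    return not(hit or f[0]>16 or f[0]<-4 or abs(f[1])>8 or abs(f[2])>7)
E
python3 - <<'E'
from roll import *
for t,g in((26,3.5),(23,2.5),(20,2.5),(18,2.5),(16,2.5),(14,2.5)):
    if not step(-13,t,g): print("STOP");break
E
python3 look.py mid
```

```text
26 3.5 x -13.0 dz 0.1 F [10.1 -0.1  1.3] t 15.5 False
23 2.5 x -12.3 dz 0.3 F [11.2  0.   2.4] t 15.9 False
20 2.5 x -11.8 dz 0.3 F [13.2  0.2  3.7] t 16.2 False
18 2.5 x -12.9 dz 0.1 F [11.9  0.7  3.8] t 16.6 False
16 2.5 x -11.9 dz 0.2 F [11.4  0.2  3.9] t 16.9 False
14 2.5 x -11.8 dz 0.1 F [12.6 -0.8  4.4] t 17.3 False
top lip [42.  42.4 63.2 63.9] back [57.5 59.9 63.  63.5]
side lip [41.5 43.4 65.3 66.9] back [62.5 63.7 64.8 66.4]
[13.2746724  -0.08097543  4.11574353] 91.30576729774475 17.3583
px 260.47058823529414 227.7058823529412 17.0
px 338.0888888888889 246.57777777777778 45.0
stud [35.7  0.6 65.8]
```

```bash
python3 - <<'E'
from roll import *
for t,g in((12,2.5),(10,2),(8,2),(6,2),(4,2)):
    if not step(-13,t,g): print("STOP");break
E
python3 look.py low
```

```text
12 2.5 x -12.3 dz -0.0 F [13.8  1.1  3.8] t 17.7 False
10 2 x -12.4 dz 0.0 F [14.1  1.6  6.2] t 18.1 False
8 2 x -12.4 dz -0.0 F [13.7  1.1  6.7] t 18.4 False
6 2 x -12.4 dz -0.1 F [13.9  1.7  6.2] t 18.8 False
4 2 x -12.2 dz -0.1 F [14.7  1.6  6.6] t 19.1 False
top lip [41.9 42.3 63.4 64.1] back [56.8 59.5 63.5 63.9]
side lip [42.7 43.8 65.1 66.4] back [62.6 63.7 64.8 66.2]
[14.78849749  2.57637373  7.04504835] 91.78278923034668 19.2083
px 260.9166666666667 229.5 12.0Traceback (most recent call last):
  File "look.py", line 16, in <module>
    print("stud",stud(T,S,(215,200,275,260),(310,220,365,290)))
                 ~~~~^^^^^^^^^^^^^^^^^^^^^^^^^^^^^^^^^^^^^^^^^
  File "h.py", line 29, in stud
    u,v=x0+M["m10"]/M["m00"],y0+M["m01"]/M["m00"];print("px",u,v,M["m00"])
           ~~~~~~~~^~~~~~~~~
ZeroDivisionError: float division by zero
```

View pics/low.png

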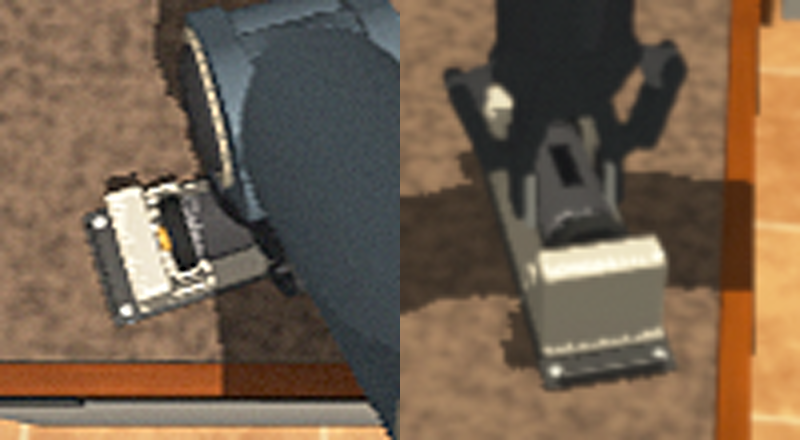

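The side crop shows the nose bumper at (585,225) tucked behind the lip with the stud hidden. In the top crop the stud at (165,238) sits just short of the lip. Next I lower it flat and ease it forward with the spring.

```bash
sed -i 's/abs(f\[2\])>7/abs(f[2])>13/' roll.py; python3 - <<'E'
from roll import *
for t,g in((2.5,2),(1,1.5),(0,1)):
    if not step(-12.5,t,g): print("STOP");break
E
```

```text
2.5 2 x -12.3 dz -0.2 F [14.2  2.3  7.1] t 19.6 False
1 1.5 x -12.3 dz -0.2 F [15.4  3.8  7.5] t 19.9 False
0 1 x -12.1 dz 0.0 F [15.1  3.7 10.6] t 20.3 False
```

```bash
python3 - <<'E'
from roll import *
for n in("top","side"):
    f=robot.grab_frame(n);q=(cloud(f)-O)@C*1000;q[...,0]-=SH
    for a,b in((16,22),(22,30),(34,40),(40,47),(47,52),(55,75)):
        m=(q[...,0]>a)&(q[...,0]<b)&(abs(q[...,1])<7)&(q[...,2]>25)&(q[...,2]<75)
        print(n,a,b,m.sum(),np.percentile(q[m][:,2],[25,50,75]).round(1) if m.sum()>3 else 0)
E
```

```text
top 16 22 0 0
top 22 30 11 [52.8 55.  55.8]
top 34 40 18 [54.  55.7 57.6]
top 40 47 18 [54.5 55.4 56.3]
top 47 52 10 [42.5 54.  56.8]
top 55 75 50 [61.1 62.1 63.3]
side 16 22 11 [51.1 52.2 52.5]
side 22 30 13 [51.3 52.  53.1]
side 34 40 9 [53.1 54.3 55.1]
side 40 47 14 [53.8 54.  55.3]
side 47 52 4 [55.2 55.6 56.1]
side 55 75 64 [54.3 60.  60.8]
```

```bash
python3 - <<'E'
from roll import *
for x in(-10,-7.5,-5,-3,-1.5):
    if not step(x,0,1.2): print("STOP");break
E
```

```text
0 1.2 x -11.2 dz -0.1 F [13.4  3.4  9.5] t 20.7 False
0 1.2 x -8.9 dz -0.0 F [10.4  3.1  7.9] t 21.1 False
0 1.2 x -6.1 dz 0.2 F [8.9 2.3 7.2] t 21.4 False
0 1.2 x -4.3 dz 0.2 F [6.2 2.8 6.8] t 21.8 False
0 1.2 x -2.4 dz 0.3 F [5.2 2.5 5.9] t 22.1 False
```

```bash
python3 - <<'E'
from roll import *
step(-1.0,0,1.6)
robot.grip(0.6,20);robot.sleep(.3);robot.grip(0.9);robot.sleep(.3)
s,f=rd();print(f,s["opening"],s["t"])
p=s["tcp_pos"]
print(robot.move_straight(p+[0,0,.12],vel=.1,contact_N=8))
robot.goto(np.array([.40,-.3,.3]),s["tcp_rot"])
E
sed -i 's/^print("stud"/#&/;s/^T,S/#&/' look.py; python3 look.py rel
python3 - <<'E'
from h import *
C=Rn.from_euler('z',YAW).as_matrix()
for n in("top","side"):
    q=(cloud(dict(np.load(n+"_rel.npz")))-O)@C*1000
    for a in range(-80,60,10):
        m=(q[...,0]>a)&(q[...,0]<a+10)&(abs(q[...,1])<8)&(q[...,2]>5)&(q[...,2]<85)
        print(n,a,np.median(q[m][:,2]).round(1),end='; ')
E
```

```text
0 1.6 x -1.9 dz 0.3 F [4.4 1.5 4.2] t 22.5 False
[-1.39268363  0.67283802  1.68488282] 0.8983645499905103 23.7417
False
top lip [42.2 43.  63.8 64.1] back [58.3 60.8 63.1 64.4]
side lip [42.2 44.  65.3 65.5] back [63.  64.1 65.1 66.3]
[-0.82714364 -0.29272185  2.5575637 ] 0.0 26.6583
top -80 52.8; top -70 55.7; top -60 54.0; top -50 53.1; top -40 54.1; top -30 54.9; top -20 55.0; top -10 54.7; top 0 54.7; top 10 54.0; top 20 54.1; top 30 57.6; top 40 61.5; top 50 61.0; side -80 54.0; side -70 53.7; side -60 52.3; side -50 52.0; side -40 52.7; side -30 53.1; side -20 53.1; side -10 52.8; side 0 52.3; side 10 52.7; side 20 53.0; side 30 55.9; side 40 60.9; side 50 60.2;
```

View pics/rel.png

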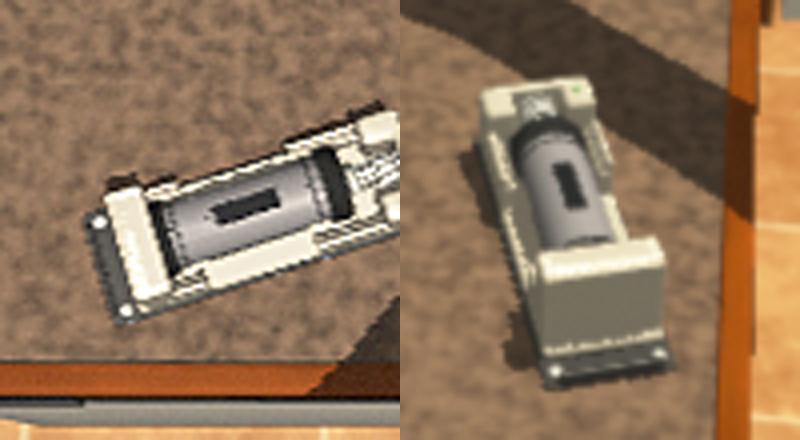

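The battery lies flat, with the nose under the lip at top crop (165,240) and the base bumper at (337,185). I'll check the axial seating and yaw numerically before handing in.

```bash
python3 - <<'E'
from h import *
C=Rn.from_euler('z',YAW).as_matrix()
for n in("top","side"):
    f=dict(np.load(n+"_rel.npz"));P=cloud(f);q=(P-O)@C*1000;q[...,0]+=11.8
    v=f["image"].max(2).astype(int);sat=v-f["image"].min(2)
    b=(abs(q[...,1])<27)&(q[...,2]>38)&(q[...,2]<62)&(q[...,0]>-80)&(q[...,0]<54)
    base=b&(v<60)&(q[...,0]<-40);nose=b&(v<60)&(q[...,0]>40);up=b&(v<60)&(abs(q[...,1])<10)&(q[...,2]>48)
    for nm,m in(("base",base&(q[...,2]>48)&(abs(q[...,1])<11)),("nose",nose&(q[...,2]>48))):
        print(n,nm,m.sum(),"x",np.percentile(q[m][:,0],[2,10,50,90,98]).round(1) if m.any() else 0,"y med",np.median(q[m][:,1]).round(1) if m.any() else 0)
    cyl=b&(q[...,0]>-45)&(q[...,0]<42)&(q[...,2]>42)
    X=q[cyl];xs=[];ys=[]
    for a in range(-45,40,6):
        k=X[(X[:,0]>=a)&(X[:,0]<a+6)]
        if len(k)>6: xs.append(a+3);ys.append((np.percentile(k[:,1],3)+np.percentile(k[:,1],97))/2)
    pf=np.polyfit(xs,ys,1);print("axis slope",pf[0].round(3),"y0",pf[1].round(1))
    # window (dark label) long axis
    w=(b&(v<60)&(abs(q[...,0])<35)&(abs(q[...,1])<9)).nonzero()
    if len(w[0])>10: print("label",cv2.minAreaRect((q[w][:,:2]).astype(np.float32)))
E
```

```text
top base 46 x [-63.2 -62.4 -57.6 -52.8 -51.6] y med -0.2
top nose 41 x [46.4 47.2 49.3 51.7 52.6] y med 0.8
axis slope 0.001 y0 0.0
label ((-2.6397132873535156, -0.28519392013549805), (12.00936508178711, 37.87351989746094), 88.0043716430664)
side base 16 x [-58.5 -58.  -53.7 -50.4 -50.3] y med -1.2
side nose 0 x 0 y med 0
axis slope -0.007 y0 -2.3
label ((-2.215341567993164, -2.0348405838012695), (30.047489166259766, 7.661456108093262), 2.3594987392425537)
```

```bash
python3 -c "
from plant import robot
print(robot.close_job(), robot.sense()['t'])"
```

```text
the job is handed in; nothing more can be done
the job is handed in; nothing more can be done
```

The battery is on charge and the job is handed in: it lies flat under the lip, within about 1 mm of its seat and aligned with the trough in the camera check; the judge's result was not shown.

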